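Lock the spice mill's bowl and hold its bayonet lid down to run it

ROBOT

A 7-joint arm with a two-finger parallel gripper is mounted at the origin on the work surface. World frame = base frame: x ahead of the robot, y to its left, z up, the work surface at z = 0. Lengths are in m, angles in rad, forces in N, time in s.
With the tool pointing down it reaches from about 0.35 to 0.9 m from the base axis. Payload 8.1 kg.
Tool frame: the origin (TCP) lies midway between the tips of the shut fingers; the grasp point (between the pads) lies 19 mm behind it; z points along the fingers, x is the direction in which the jaws open and shut, and the axes are right-handed (so a half turn about z gives the same grasp; the last joint's range is limited). The gripper opens to 92 mm and grips with 3 to 60 N. Pads are 19 mm wide; open, the fingers measure 130 mm over their backs; the gripper's body (75 mm by 190 mm) begins 47 mm behind the grasp point.
Start: joints at [-1.361, 0.434, 0.025, 1.573, -0.012, 1.134, -0.075], TCP at [0.192, 0.595, 0.198] pointing down, gripper open.
Joint ranges: [-2.62, 2.62], [-0.44, 2.09], [-1.27, 1.32], [0.08, 2.57], [-1.32, 4.46], [0.12, 2], [-2.74, 2.74]. Speed limits (rad/s): [2.22, 2.22, 3.01, 3.01, 3.14, 3.14, 3.14].

INTERFACE

Orientations are given as a rotation vector (axis times angle).
In Python, from cell import arm gives the robot as it stands. The module is installed in compiled form; this text tells all that it offers.
- The arm moves only by the tool play_rows, never from a script. Its argument "motion" is a list of rows, each a list of 7 numbers: the gripper's target within -1 to 1 (fully open at 1, half-way at 0, shut at -1), then the shift along the tool's x, y, z in mm, then the turn, a rotation vector about the tool's x, y, z in rad. In form: [[claw, tx, ty, tz, ax, ay, az], ...]. A call has 1 to 10 rows; each row is the pose to reach, as a shift and turn from the pose measured when the call began, along the tool's axes at that moment; what a row does not reach only later rows make up. A row lasts 1/10 s, in which the tool goes at most 50 mm and 8.59 degrees, less where a joint would pass 70% of its speed; a pose out of reach is approached as far as the arm can. A call with a gripper value outside its range is refused whole. The fingers move at their own pace and stop on an object; "force" is the grip in N (left out, the last holds). Time passes only in rows, so rows that repeat a pose let the fingers close. It gives the time, the measured TCP pose, the force and the opening at its end, in the units of the state.
- arm.observe(): the state, without advancing time (a new reading comes with each control period).
- arm.get_image(name): name is "scene" or "side" or "wrist"; returns a dict with "img" (480x640x3 uint8, blue, green, red), "depth" (480x640 float32, m along the optical axis (not along the pixel's ray), 0 where there is no reading), "K" (3x3 intrinsics, pixels), "rvec" (rotation vector, rad) and "tvec" (3), from world to camera coordinates, as OpenCV has them. Camera axes: x right, y down, z forward; pixel columns grow to the right and rows downward; lengths in m; the calibration is good to about 2 mm. A picture is of the moment at which its call begins.
- arm.sign_off(): hands the job in, once; it reports no verdict.
Trained networks look in a picture, given as the dict that the camera call returned (one of the last four; its "shot" number tells which), for a name from the list of things; names that differ only in an ending like _2 or _b are one class to them, and where a whole thing is asked for, a point or a joint stands for the part that bears it (a point fixed in the world has none). Each returns a list of dicts, best first, with "score" (0 to 1); they miss things now and then, are a little off and sometimes report something else, mostly with a low value. They report only what shows in the picture. A call takes as long as a camera call.
- arm.look_for(picture, query): "box" ([left, top, width, height] as shares, 0 to 1, of the picture: columns of its width, rows of its height, round what is visible of it).
The state is a dict: "clock": time; "joints": joint angles; "dq": joint speeds; "joint_efforts": joint torques, N m; "position": TCP position; "ee_rot": TCP orientation; "force": force on the tool from outside, world axes, zero at the start; "ft_torque": the same for the moment, N m; "width": opening from 0.0 (shut) to 1.0 (fully open).
Only numpy, scipy, OpenCV 4.12 (cv2) and the standard library are available. Lean on these libraries where they do the work, as an engineer would, in place of code of your own. Each camera call takes 0.05 s, during which the arm holds its last target. There are 200 camera calls.

TASK

Get the spice mill ready and run it: first turn the bowl's lock collar clockwise by its upright pin until it meets its stop at the locked mark. Then take the loose plastic lid by its grip bar, put it in the mill's mouth with its two lugs through the two slots, push it fully in and twist it a good quarter turn clockwise (seen from above) against the spring to the stop. The mill only runs while the lid is held there, so finish still gripping the lid, seated and fully turned, and leave the other kitchen things where they stand.

Things in the scene. Friction and masses are not known exactly. Their poses are not given: they have to be found in the camera images.
- mill: Table-top spice mill fixed to the worktop: round white motor base (148 mm across, 59 mm high), steel bowl on it (104 mm across), 126 mm high in all. Origin: centre of its underside; z up, yaw varies. In its top is the lid's mouth: a 35 mm square hole with two slots out from it along the mill's +x and -x (16 mm wide, 55 mm end to end), in metal 8 mm thick under which the lid's lugs lock.
- mouth (a point): Centre of the mill's mouth, in the plane that the lid's flange comes down to, 125 mm above the worktop (a rim of 78 mm inner diameter around it stands 1 mm higher). Its axes are the mill's: slots along x.
- collar (a joint): Turn of the bowl's captive steel lock collar about the mill's upright axis, rad: 0 open, growing clockwise seen from above, 1.05 = stop, locked (over 0.95 counts as locked). Starts between 0 and 0.35, stays where it is left, takes about 2 N at the pin. When locked, the pin stands in line with the upright steel rib on the side of the motor base.
- collar_pin (a point): Top of the collar's upright steel pin (16 mm diameter), 111 mm above the worktop, 90 mm from the mill's axis. The pin is free from 71 to 111 mm above the worktop, 30 mm clear of the bowl, with the collar's flat arm under it. In the mill's frame it lies 120 degrees from +x (towards +y) at joint value 0 and 60 degrees when locked.
- lid: Loose grey bayonet lid, about 150 g, upright on its stem. Origin: centre of the stem's foot; z up; x along grip bar and lugs (half a turn is the same). Stem 30 mm diameter, foot chamfered; two lugs along +x and -x, 50 mm tip to tip, 10 mm wide, 3 to 11 mm above the foot; flange 66 mm diameter, 23.5 to 31.5 mm up; grip bar 54 mm long (x), 14 mm thick (y), 31.5 to 70.5 mm up.
- springfloor (a joint): How far the sprung floor in the mouth is pushed down, m. 0: at rest, the lid's foot on it 7 mm below the mouth's plane, lugs in the slots. From 0.012 on the lugs are below the metal and can turn; 0.0155 is its end, flange 1 mm short of the mill. Force 2.4 N rising to 8.6 N. Once turned, the lugs keep the lid from rising past 0.012.
- turnring (a joint): Turn of the sprung ring under the mouth that the lid's lugs push round, rad, clockwise seen from above: 0 at rest, 1.36 at its stop. Its spring resists with 0.05 to 0.16 N m and turns the lid back if let go. The lugs meet it after some 0.15 rad, so the lid turns about 1.5 rad from the slots to the stop.
- mould: Bystander: open steel ring mould, 72 mm across, 45 mm high; origin at the centre of its underside.
- jar: Bystander: small spice jar, 52 mm across, 85 mm high; origin at the centre of its underside.
- bowl: Bystander: small steel bowl, 130 mm across, 50 mm high; origin at the centre of its underside.

How it is judged:
On the way, in this order (a step that is already met when the one before it is completed fails the run):
1. the lock collar is turned to its locked mark (value of joint collar above 0.95 rad), for 0.1 s.
2. with the collar locked, the lid is pushed in through the slots, not yet turned (value of joint collar above 0.95 rad and horizontal distance between lid and mouth below 0.005 m and value of joint springfloor above 0.0105 m and value of joint turnring below 0.7 rad).
At the end, for the whole second after the job is handed in: The collar is locked (over 0.95 rad), the lid sits in the mouth (within 5 mm of its centre, upright within 7 degrees, foot at least 16.5 mm below the mouth's plane, sprung floor down over 10.5 mm), the sprung ring is turned over 1.15 rad, and the fingers still hold the lid (over 2 N) (value of joint collar above 0.95 rad and horizontal distance between lid and mouth below 0.005 m and value of joint springfloor above 0.0105 m and value of joint turnring above 1.15 rad and z of lid in the frame of mouth below -0.0165 m and angle between lid's own z axis and vertical below 0.12 rad and contact force between the fingers and lid above 2 N); the arm keeps its last pose, push and grip.
It fails at once if the ring mould is moved over 30 mm or tipped (distance of mould from where it was at the start of the episode above 0.03 m or angle between mould's own z axis and vertical above 0.5 rad).
It fails at once if the spice jar is moved over 30 mm or tipped (distance of jar from where it was at the start of the episode above 0.03 m or angle between jar's own z axis and vertical above 0.5 rad).
It fails at once if the steel bowl is moved over 30 mm or tipped (distance of bowl from where it was at the start of the episode above 0.03 m or angle between bowl's own z axis and vertical above 0.5 rad).
It also fails if it takes over 72 s, if anything falls off the work surface, if the arm or the gripper's body presses on something with over 40 N, if the wrist force passes 120 N, or if a joint passes its speed limit or range.

## Working session

There is one attempt and no reset: what is moved stays moved. The work goes in short steps, Python scripts to look and compute and a tool call to move; the robot and the scene stay as the last step left them, time stands still between calls to the robot, and variables do not carry over. Pictures are saved under pics/ and viewed, on a budget of 10 in all, crops included, one or two more only if the job needs it, and the job is handed in when it is done.

Besides the shell and the picture viewer there is one more tool, called after "Emit:" as a command line: name --pt "numbers of a row" for each row, then --argument value for the rest. play_rows: Moves the arm, as the interface text tells. Its arguments: {"type":"object","properties":{"motion":{"type":"array"},"force":{"type":"number"}},"required":["motion"]}

```bash
mkdir -p pics; cat > h.py <<'E'
import numpy as np, cv2
from cell import arm
from scipy.spatial.transform import Rotation as R
def cloud(p):
    d=p["depth"];K=p["K"];v,u=np.mgrid[0:480,0:640]
    c=np.stack([(u-K[0,2])/K[0,0]*d,(v-K[1,2])/K[1,1]*d,d],-1)
    Rm=cv2.Rodrigues(np.array(p["rvec"],float))[0]
    w=(c-np.array(p["tvec"]).ravel())@Rm
    w[d==0]=np.nan
    return w
E
python3 - <<'E'
from h import *
o=arm.observe();print(o)
ims=[]
for n in ["scene","side"]:
    p=arm.get_image(n);cv2.imwrite(f"pics/{n}0.png",p["img"])
    np.savez(f"{n}0.npz",w=cloud(p),img=p["img"])
    Rm=cv2.Rodrigues(np.array(p["rvec"],float))[0];print(n,"cam at",-Rm.T@np.array(p["tvec"]).ravel(),p["K"][0,0])
    for q in ["mill","collar_pin","lid","mould","jar","bowl"]:
        print(q,[(np.round(np.array(b["box"])*[640,480,640,480]).astype(int).tolist(),round(b["score"],2)) for b in arm.look_for(p,q)[:2]])
E
```

```text
{'clock': 0.0, 'joints': array([-1.36056712,  0.43522193,  0.02500241,  1.5740905 , -0.01154959,
        1.13400332, -0.07511088]), 'dq': array([ 4.15788638e-05, -1.03313986e-03,  2.78385972e-04,  1.06354811e-04,
        1.12348483e-03, -7.91220559e-05, -6.34853582e-04]), 'joint_efforts': array([-4.48795718e-04, -6.67844152e+01,  9.84706990e-01, -3.14461577e+01,
       -6.06430555e-02,  4.31045028e-02,  1.57112772e-04]), 'position': array([0.19226687, 0.59411017, 0.19744858]), 'ee_rot': array([ 2.53957537e+00,  1.84752424e+00, -1.80386317e-03]), 'force': array([-0.1068568 ,  0.12499696,  0.546609  ]), 'ft_torque': array([ 0.02704074, -0.01236353, -0.00945803]), 'width': 1.0018273996102003}
scene cam at [1.1804917  1.0129513  0.82769769] 608.1085123911976
mill [([280, 175, 57, 67], 0.86)]
collar_pin [([280, 198, 59, 23], 0.87), ([250, 258, 34, 37], 0.65)]
lid [([364, 264, 31, 33], 0.86)]
mould [([249, 262, 35, 32], 0.93), ([276, 173, 56, 72], 0.5)]
jar []
bowl [([425, 324, 65, 52], 0.87)]
side cam at [ 0.41234678 -0.69353875  1.01335174] 613.3475208424659
mill [([266, 293, 82, 112], 0.63)]
collar_pin [([273, 294, 74, 86], 0.96)]
lid [([270, 201, 30, 30], 0.93)]
mould [([372, 248, 40, 39], 0.63)]
jar [([327, 431, 36, 49], 0.69)]
bowl [([245, 113, 57, 38], 0.68)]
```

```bash
python3 - <<'E'
import cv2,numpy as np
a=cv2.imread("pics/scene0.png");b=cv2.imread("pics/side0.png")
A=cv2.resize(a[150:390,220:510],None,fx=2,fy=2)
cv2.imwrite("pics/sidex.png",cv2.resize(b[90:480,200:460],None,fx=1.5,fy=1.5))
B=cv2.resize(b[180:480,230:440],None,fx=600/300,fy=600/300)
o=np.zeros((600,800,3),np.uint8)
o[:460,:380]=cv2.resize(a[150:380,250:440],None,fx=2,fy=2)[:460,:380]
o[:600,380:800]=B[:,:420]
cv2.imwrite("pics/c0.png",o)
E
```

```text
(no output)
```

View pics/c0.png

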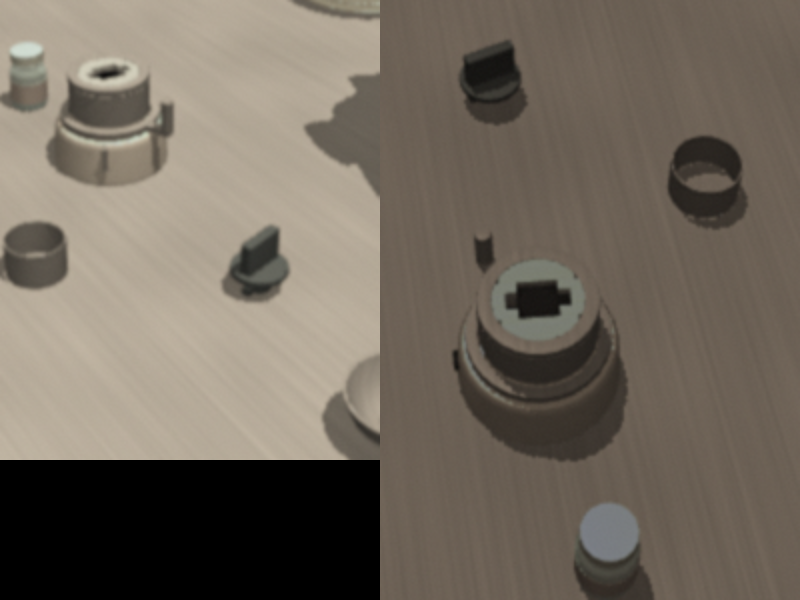

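View pics/side0.png

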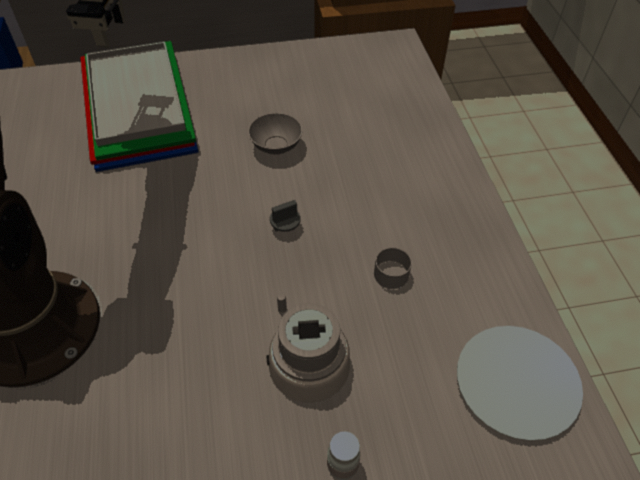

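The side view shows the mill's mouth at about (309,329), the pin at (282,302), the lid at (285,215), the mould at (393,265), the jar at (344,450) and the bowl at (275,133). Next I measure them from depth.

```bash
python3 - <<'E'
from h import *
S={n:np.load(n+"0.npz") for n in("scene","side")}
boxes={"side":dict(mill=(266,293,82,112),lid=(268,199,34,34),mould=(370,246,44,43),jar=(325,429,40,50),bowl=(243,111,61,42),pin=(274,293,16,20)),
"scene":dict(mill=(278,173,75,69),lid=(362,262,35,37),mould=(247,260,39,36),jar=(252,168,25,38),bowl=(423,322,69,56),pin=(328,198,12,22))}
def g(n,k):
    x,y,w,h=boxes[n][k];return S[n]["w"][y:y+h,x:x+w].reshape(-1,3)
def circ(q):
    q=q[:,:2].astype(np.float32);return cv2.minEnclosingCircle(q)
for n in S:
    for k,lo,hi in [("mill",.118,.132),("mill",.045,.065),("lid",.055,.08),("lid",.02,.04),("mould",.038,.05),("jar",.075,.095),("bowl",.042,.056),("pin",.1,.12),("pin",.07,.1)]:
        q=g(n,k);q=q[(q[:,2]>lo)&(q[:,2]<hi)]
        if len(q)>4:
            c,r=circ(q);print(n,k,lo,len(q),np.round(c,4),round(r,4),"mean",np.round(q.mean(0),4), "zmax",q[:,2].max().round(4))
            if k=="lid" and lo>.05:
                d=q[:,:2]-q[:,:2].mean(0);u,s,v=np.linalg.svd(d,full_matrices=False);print("  bar dir deg",np.degrees(np.arctan2(v[0,1],v[0,0])))
# mouth hole: mill top deep points
for n in S:
    x,y,w,h=boxes[n]["mill"];W=S[n]["w"][y:y+h,x:x+w];im=S[n]["img"][y:y+h,x:x+w].mean(-1)
    m=(W[...,2]>.118)&(W[...,2]<.132)
    print(n,im[m].min(),im[m].max(), np.median(W[...,2][m]))
E
```

```text
scene mill 0.118 639 [ 0.4983 -0.1719] 0.0574 mean [ 0.5028 -0.1683  0.1243] zmax 0.1291
scene mill 0.045 487 [ 0.5083 -0.1551] 0.0805 mean [ 0.5287 -0.1319  0.0552] zmax 0.065
scene lid 0.055 183 [0.5072 0.1614] 0.0285 mean [0.5099 0.1626 0.0657] zmax 0.0728
  bar dir deg 14.019957091490513
scene lid 0.02 355 [0.5094 0.1613] 0.0343 mean [0.5129 0.1696 0.0311] zmax 0.0399
scene mould 0.038 180 [ 0.7022 -0.0057] 0.0407 mean [ 0.6997 -0.0041  0.0423] zmax 0.0483
scene jar 0.075 144 [ 0.5228 -0.361 ] 0.0292 mean [ 0.5244 -0.3564  0.0831] zmax 0.0894
scene bowl 0.042 678 [0.5259 0.4165] 0.0673 mean [0.5165 0.4131 0.0473] zmax 0.0531
scene pin 0.1 34 [ 0.4671 -0.0902] 0.0093 mean [ 0.467  -0.0873  0.1073] zmax 0.1121
scene pin 0.07 78 [ 0.4542 -0.1162] 0.0403 mean [ 0.4663 -0.0915  0.0827] zmax 0.0997
side mill 0.118 2509 [ 0.4989 -0.1751] 0.0533 mean [ 0.4981 -0.178   0.1255] zmax 0.1317
side mill 0.045 998 [ 0.4941 -0.1686] 0.08 mean [ 0.4898 -0.2183  0.0562] zmax 0.0649
side lid 0.055 248 [0.5058 0.1555] 0.0272 mean [0.5053 0.1531 0.0666] zmax 0.0753
  bar dir deg -164.51713624617628
side lid 0.02 379 [0.5065 0.1552] 0.0334 mean [0.5069 0.1424 0.0323] zmax 0.0399
side mould 0.038 247 [ 0.6982 -0.0064] 0.0385 mean [ 0.6972 -0.0073  0.043 ] zmax 0.0497
side jar 0.075 750 [ 0.5201 -0.364 ] 0.0235 mean [ 0.5196 -0.3655  0.0852] zmax 0.0908
side bowl 0.042 465 [0.5225 0.4172] 0.0684 mean [0.5226 0.4251 0.0479] zmax 0.0557
side pin 0.1 80 [ 0.4646 -0.0927] 0.0091 mean [ 0.4641 -0.0942  0.1098] zmax 0.1144
side pin 0.07 87 [ 0.4644 -0.0942] 0.0088 mean [ 0.4637 -0.0977  0.0852] zmax 0.0998
scene 13.666666666666666 202.66666666666666 0.1245346860526215
side 15.0 126.0 0.1258616409416048
```

```bash
cat >> h.py <<'E'
def rect(p,c,z,half=.06,s=8000,yaw=0):
    """top view of plane z around c: image x = world x, image y = -world y"""
    n=int(2*half*s);M=np.array([[1/s,0,c[0]-half],[0,-1/s,c[1]+half],[0,0,z],[0,0,1]],float)
    Rm=cv2.Rodrigues(np.array(p["rvec"],float))[0];P=p["K"]@np.c_[Rm,np.array(p["tvec"]).ravel()]
    H=P@np.vstack([M[:2],[0,0,z],[0,0,1]])
    return cv2.warpPerspective(p["img"],np.linalg.inv(H),(n,n))
E
python3 - <<'E'
from h import *
p=arm.get_image("side");q=arm.get_image("scene")
A=rect(p,(.4985,-.174),.125,half=.04,s=5000);B=rect(q,(.4985,-.174),.125,half=.04,s=5000)
cv2.imwrite("pics/rect.png",np.hstack([A,B]))
w=arm.get_image("wrist");Rm=cv2.Rodrigues(np.array(w["rvec"],float))[0];o=arm.observe()
T=R.from_rotvec(o["ee_rot"]);print("cam in tool",T.inv().apply(-Rm.T@np.array(w["tvec"]).ravel()-o["position"]),"optical",T.inv().apply(Rm[2]),w["K"][0,0])
E
```

```text
cam in tool [ 0.00071934 -0.0777019  -0.18735123] optical [-0.00180571  0.28568778  0.95832105] 408.5418499897095
```

View pics/rect.png

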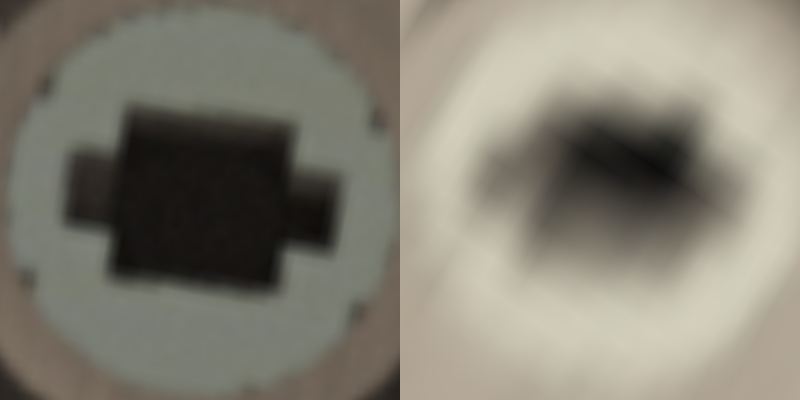

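The rectified view (left) shows the square hole's corners at (128,103), (297,122), (107,275) and (278,293), with the slots along the same tilt. That puts the mouth at about (0.499,-0.1736) and the mill yaw at about -6.3°.

```bash
cat >> h.py <<'E'
def row(pos,xdeg):
    """tool-frame shift (mm) and turn to reach pos with jaws along xdeg, tool down"""
    o=arm.observe();T=R.from_rotvec(o["ee_rot"]);a=np.radians(xdeg)
    G=R.from_matrix(np.array([[np.cos(a),np.sin(a),0],[np.sin(a),-np.cos(a),0],[0,0,-1]]))
    return np.r_[np.round(T.inv().apply(np.array(pos)-o["position"])*1000,1),np.round((T.inv()*G).as_rotvec(),3)].tolist()
def st():
    o=arm.observe();T=R.from_rotvec(o["ee_rot"]).as_matrix()
    print("t",round(o["clock"],2),"pos",o["position"].round(4),"xdeg",np.degrees(np.arctan2(T[1,0],T[0,0])).round(2),"tilt",np.degrees(np.arccos(-T[2,2])).round(2),"F",o["force"].round(1),"M",o["ft_torque"].round(2),"w",round(o["width"],3),"q",o["joints"].round(2))
E
python3 -c "
from h import *
print(row((.465,-.0925,.17),23))"
```

```text
[-569.9, 470.9, 28.2, -0.0, -0.0, 0.856]
```

Emit:
play_rows --pt "0 -57 47 3 0 0 0.09" --pt "0 -114 94 6 0 0 0.17" --pt "0 -171 141 8 0 0 0.26" --pt "0 -228 188 11 0 0 0.34" --pt "0 -285 235 14 0 0 0.43" --pt "0 -342 282 17 0 0 0.51" --pt "0 -399 329 20 0 0 0.6" --pt "0 -456 376 22 0 0 0.68" --pt "0 -513 423 25 0 0 0.77" --pt "0 -570 471 28 0 0 0.856" --force 8

```text
clock: 1.85
position: [0.3767, 0.1284, 0.1797]
ee_rot: [-3.079, -0.622, -0.002]
force: [1.2, 0.7, -0.1]
width: 0.499
```

```bash
python3 -c "
from h import *
st();print(row((.465,-.0925,.17),23))"
```

```text
t 1.85 pos [0.3767 0.1284 0.1797] xdeg 22.84 tilt 0.09 F [ 1.2  0.7 -0.1] M [-0.07 -0.09  0.01] w 0.499 q [-0.85  0.07  0.42  2.14 -0.03  0.94 -0.02]
[-4.4, 237.8, 9.5, -0.001, -0.001, -0.003]
```

Emit:
play_rows --pt "0 -1 50 2 0 0 0" --pt "0 -2 100 4 0 0 0" --pt "0 -3 150 6 0 0 0" --pt "0 -4 200 8 0 0 0" --pt "0 -4.4 238 9.5 0 0 0" --pt "0 -4.4 238 9.5 0 0 0" --pt "0 -4.4 238 9.5 0 0 0"

```text
clock: 2.55
position: [0.465, -0.0936, 0.1699]
ee_rot: [-3.08, -0.618, -0.001]
force: [-0.4, 0.4, 0.2]
width: 0.496
```

```bash
python3 - <<'E'
from h import *
st()
w=arm.get_image("wrist");np.savez("w1.npz",**{k:np.array(v) for k,v in w.items()})
W=cloud(w);m=(W[...,2]>.1)&(W[...,2]<.116)&(abs(W[...,0]-.465)<.025)&(abs(W[...,1]+.0925)<.025)
q=W[m];print(len(q),cv2.minEnclosingCircle(q[:,:2].astype(np.float32)) if len(q) else 0,q.mean(0))
m=(W[...,2]>.12)&(W[...,2]<.13)&(np.hypot(W[...,0]-.499,W[...,1]+.1736)<.07);q=W[m]
print(len(q),cv2.minEnclosingCircle(q[:,:2].astype(np.float32)))
A=rect(w,(.499,-.1736),.125,half=.04,s=5000)
cv2.imwrite("pics/w1.png",np.hstack([cv2.resize(w["img"],(533,400)),A[:, :260]]))
cv2.imwrite("pics/w1.png",np.hstack([cv2.resize(w["img"],(400,300)),cv2.resize(A,(300,300))]))
print(row((.465,-.0925,.08),23))
E
```

```text
t 2.55 pos [ 0.465  -0.0936  0.1699] xdeg 22.69 tilt 0.06 F [-0.4  0.4  0.2] M [-0.06  0.06 -0.01] w 0.496 q [-0.43  0.24  0.63  2.   -0.17  0.95  0.68]
551 ((0.46556800603866577, -0.09088456630706787), 0.007989729754626751) [ 0.46512499 -0.08974313  0.11062932]
7062 ((0.4999907910823822, -0.1735607236623764), 0.05223237723112106)
[0.1, 0.3, 89.9, -0.001, -0.001, -0.003]
```

View pics/w1.png

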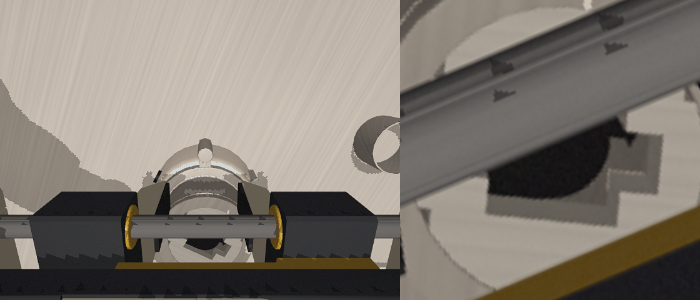

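The wrist view shows the pin centred between the jaws at about (205,150). Depth gives the pin at (0.4655,-0.091) and the mill axis at (0.4995,-0.1736). Next I descend and close lightly.

Emit:
play_rows --pt "0 1.5 -2 30 0 0 0" --pt "0 1.5 -2 60 0 0 0" --pt "0 1.5 -2 90 0 0 0" --pt "0 1.5 -2 90 0 0 0" --pt "-0.7 1.5 -2 90 0 0 0" --pt "-0.7 1.5 -2 90 0 0 0" --pt "-0.7 1.5 -2 90 0 0 0" --pt "-0.7 1.5 -2 90 0 0 0" --force 6

```text
clock: 3.4
position: [0.4662, -0.0897, 0.0809]
ee_rot: [-3.078, -0.622, -0.004]
force: [-0.0, -0.1, 0.7]
width: 0.201
```

```bash
python3 - <<'E'
from h import *
st()
c=np.array([.4995,-.1736])
for d in range(112,48,-7):
    a=np.radians(d);print(d,row((*(c+.09*np.array([np.cos(a),np.sin(a)])),.08),d-90))
E
```

```text
t 3.4 pos [ 0.4662 -0.0897  0.0809] xdeg 22.83 tilt 0.17 F [-0.  -0.1  0.7] M [-0.08 -0.01  0.01] w 0.201 q [-0.36  0.37  0.57  2.11 -0.3   0.74  0.8 ]
112 [-0.6, 0.3, 0.9, -0.001, -0.003, 0.014]
105 [10.4, 1.1, 0.9, -0.001, -0.003, 0.137]
98 [21.2, 3.3, 1.0, -0.001, -0.003, 0.259]
91 [31.6, 6.7, 1.0, -0.001, -0.003, 0.381]
84 [41.5, 11.4, 1.0, -0.001, -0.003, 0.503]
77 [50.8, 17.3, 1.0, -0.002, -0.003, 0.625]
70 [59.3, 24.3, 1.1, -0.002, -0.003, 0.748]
63 [66.9, 32.2, 1.1, -0.002, -0.002, 0.87]
56 [73.5, 41.0, 1.1, -0.002, -0.002, 0.992]
49 [78.9, 50.6, 1.1, -0.002, -0.002, 1.114]
```

Emit:
play_rows --pt "-0.7 0 0 0 0 0 0" --pt "-0.7 0 0 0 0 0 0" --pt "-0.7 5 0.5 0 0 0 0.075" --pt "-0.7 10.4 1 0 0 0 0.137" --pt "-0.7 16 2 0 0 0 0.2" --pt "-0.7 21 3.3 0 0 0 0.26" --pt "-0.7 26.5 5 0 0 0 0.32" --pt "-0.7 31.6 6.7 0 0 0 0.38" --pt "-0.7 36.5 9 0 0 0 0.44" --pt "-0.7 41.5 11.4 0 0 0 0.5" --force 6

```text
clock: 4.4
position: [0.5088, -0.0832, 0.081]
ee_rot: [-3.134, 0.162, -0.002]
force: [-1.4, 1.8, 0.4]
width: 0.159
```

```bash
python3 - <<'E'
from h import *
st()
c=np.array([.4995,-.1736])
for d in [77,70,63,56,52,48]:
    a=np.radians(d);print(d,row((*(c+.09*np.array([np.cos(a),np.sin(a)])),.08),d-90))
E
```

```text
t 4.4 pos [ 0.5088 -0.0832  0.081 ] xdeg -5.92 tilt 0.19 F [-1.4  1.8  0.4] M [ 0.33  0.37 -0.03] w 0.159 q [-0.45  0.46  0.69  2.02 -0.41  0.8   0.38]
77 [11.1, 1.6, 1.0, -0.003, -0.001, 0.124]
70 [21.9, 3.6, 1.0, -0.003, -0.001, 0.246]
63 [32.4, 6.9, 1.0, -0.003, -0.001, 0.368]
56 [42.4, 11.5, 1.0, -0.003, -0.001, 0.49]
52 [47.8, 14.6, 1.0, -0.003, -0.001, 0.56]
48 [53.0, 18.1, 1.0, -0.003, -0.0, 0.63]
```

Emit:
play_rows --pt "-0.7 5.5 0.7 0 0 0 0.06" --pt "-0.7 11 1.6 0 0 0 0.124" --pt "-0.7 16.5 2.5 0 0 0 0.185" --pt "-0.7 22 3.6 0 0 0 0.246" --pt "-0.7 27.2 5.2 0 0 0 0.31" --pt "-0.7 32.4 6.9 0 0 0 0.368" --pt "-0.7 37.4 9.2 0 0 0 0.43" --pt "-0.7 42.4 11.5 0 0 0 0.49" --pt "-0.7 44.5 12.7 0 0 0 0.51" --pt "-0.7 44.5 12.7 0 0 0 0.51"

```text
clock: 5.4
position: [0.5529, -0.0994, 0.0811]
ee_rot: [-2.991, 0.945, -0.003]
force: [3.8, 4.1, -1.1]
width: 0.16
```

```bash
python3 - <<'E'
from h import *
st()
o=arm.observe();d=o["position"][:2]-[.4995,-.1736];print(np.degrees(np.arctan2(d[1],d[0])),np.hypot(*d))
E
```

```text
t 5.4 pos [ 0.5529 -0.0994  0.0811] xdeg -35.07 tilt 0.27 F [ 3.8  4.1 -1.1] M [ 0.86 -0.7  -0.04] w 0.16 q [-0.47  0.57  0.82  1.91 -0.53  0.89 -0.  ]
54.24244150466799 0.0914532941289193
```

Emit:
play_rows --pt "-0.7 2 0 0 0 0 0.02" --pt "-0.7 4 0.5 0 0 0 0.04" --pt "-0.7 4 0.5 0 0 0 0.04"

```text
clock: 5.7
position: [0.5546, -0.1006, 0.0807]
ee_rot: [-2.97, 1.005, 0.003]
force: [-4.0, 6.1, 4.2]
width: 0.158
```

```bash
python3 - <<'E'
from h import *
st()
o=arm.observe();d=o["position"][:2]-[.4995,-.1736];print(np.degrees(np.arctan2(d[1],d[0])),np.hypot(*d))
T=R.from_rotvec(o["ee_rot"]);print(T.inv().apply(o["force"]))
E
```

```text
t 5.7 pos [ 0.5546 -0.1006  0.0807] xdeg -37.39 tilt 0.36 F [-4.   6.1  4.2] M [ 1.39  0.97 -0.01] w 0.158 q [-0.47  0.58  0.82  1.9  -0.54  0.9  -0.03]
52.9489876717555 0.09146026680217052
[-6.9124483  -2.40448494 -4.13064501]
```

Emit:
play_rows --pt "-0.7 4 0 0 0 0 0" --pt "-0.7 5 0 0 0 0 0" --pt "-0.7 5 0 0 0 0 0"

```text
clock: 6.0
position: [0.5557, -0.1015, 0.0799]
ee_rot: [-2.968, 1.004, 0.014]
force: [-8.0, 7.9, 7.4]
width: 0.195
```

```bash
python3 - <<'E'
from h import *
st()
o=arm.observe();d=o["position"][:2]-[.4995,-.1736];print(np.degrees(np.arctan2(d[1],d[0])),np.hypot(*d))
T=R.from_rotvec(o["ee_rot"]);print(T.inv().apply(o["force"]))
E
```

```text
t 6.0 pos [ 0.5557 -0.1015  0.0799] xdeg -37.38 tilt 0.68 F [-8.   7.9  7.4] M [1.88 2.06 0.03] w 0.195 q [-0.46  0.58  0.82  1.9  -0.54  0.91 -0.03]
52.06964689278555 0.09140296770131666
[-11.25576049  -1.48793329  -7.24767284]
```

The collar is firmly at its stop: 11 N of resistance with the pin at about 52–53°. Next I release, rise and go to the lid.

Emit:
play_rows --pt "0 -1 0 0 0 0 0" --pt "0 -1 0 0 0 0 0" --pt "0 -1 0 0 0 0 0" --pt "0 -1 0 -40 0 0 0" --pt "0 -1 0 -80 0 0 0" --pt "0 -1 0 -100 0 0 0"

```text
clock: 6.6
position: [0.5568, -0.1035, 0.1831]
ee_rot: [-2.968, 1.006, 0.007]
force: [0.6, -0.7, 0.1]
width: 0.502
```

```bash
python3 - <<'E'
from h import *
st()
print(row((.506,.156,.18),104.5))
E
```

```text
t 6.6 pos [ 0.5568 -0.1035  0.1831] xdeg -37.44 tilt 0.53 F [ 0.6 -0.7  0.1] M [-0.12  0.11  0.05] w 0.502 q [-0.54  0.46  0.92  1.79 -0.42  1.1  -0.13]
[-198.1, -175.1, 5.5, -0.011, -0.004, -2.477]
```

Emit:
play_rows --pt "0.3 -12 -11 0 0 0 -0.15" --pt "0.3 -24 -22 0 0 0 -0.3" --pt "0.3 -36 -33 0 0 0 -0.45" --pt "0.3 -48 -44 0 0 0 -0.6" --pt "0.3 -60 -55 1 0 0 -0.75" --pt "0.3 -72 -66 2 0 0 -0.9" --pt "0.3 -84 -76 3 0 0 -1.05" --pt "0.3 -96 -86 4 0 0 -1.2" --pt "0.3 -108 -97 5 0 0 -1.35" --pt "0.3 -120 -108 5.5 0 0 -1.5"

```text
clock: 7.6
position: [0.5275, 0.0553, 0.1792]
ee_rot: [-2.853, -1.294, -0.004]
force: [0.6, 0.0, -0.2]
width: 0.648
```

```bash
python3 - <<'E'
from h import *
st()
print(row((.506,.156,.18),104.5))
E
```

```text
t 7.6 pos [0.5275 0.0553 0.1792] xdeg 48.8 tilt 0.5 F [ 0.6  0.  -0.2] M [-0.05 -0.04  0.03] w 0.648 q [-0.61  0.32  0.53  1.86 -0.2   1.01  0.86]
[61.6, -82.4, 0.1, -0.003, -0.009, -0.972]
```

Emit:
play_rows --pt "0.3 9 -12 0 0 0 -0.14" --pt "0.3 18 -24 0 0 0 -0.28" --pt "0.3 27 -36 0 0 0 -0.42" --pt "0.3 36 -48 0 0 0 -0.56" --pt "0.3 45 -60 0 0 0 -0.7" --pt "0.3 54 -72 0 0 0 -0.84" --pt "0.3 61.6 -82.4 0 0 0 -0.972" --pt "0.3 61.6 -82.4 0 0 0 -0.972" --pt "0.3 61.6 -82.4 0 0 0 -0.972"

```text
clock: 8.5
position: [0.5065, 0.1552, 0.1802]
ee_rot: [-1.926, -2.475, -0.01]
force: [0.2, -0.4, 0.1]
width: 0.646
```

```bash
python3 - <<'E'
from h import *
st()
w=arm.get_image("wrist");W=cloud(w)
near=np.hypot(W[...,0]-.506,W[...,1]-.156)<.045
for lo,hi in[(.064,.076),(.024,.036)]:
    m=(W[...,2]>lo)&(W[...,2]<hi)&near;q=W[m][:,:2].astype(np.float32)
    print(lo,len(q),cv2.minEnclosingCircle(q),cv2.minAreaRect(q),np.median(W[m][:,2]))
p=arm.get_image("side");A=rect(p,(.4995,-.1736),.111,half=.1,s=2000)
cv2.imwrite("pics/w2.png",np.hstack([cv2.resize(w["img"],(533,400)),cv2.resize(p["img"][270:420,240:390],(260,400))[:,:260]]))
E
```

```text
t 8.5 pos [0.5065 0.1552 0.1802] xdeg 104.24 tilt 0.48 F [ 0.2 -0.4  0.1] M [ 0.04  0.02 -0.01] w 0.646 q [-0.62  0.3   0.29  1.85 -0.11  1.01  1.54]
0.064 1272 ((0.5071454644203186, 0.15803542733192444), 0.02703666128218174) ((0.5071464776992798, 0.15777938067913055), (0.05340558663010597, 0.013974427245557308), 15.441995620727539) 0.0709470738254934
0.024 3399 ((0.5074152946472168, 0.1577950119972229), 0.03303198888897896) ((0.5066836476325989, 0.1576366126537323), (0.0636676549911499, 0.06545965373516083), 16.322795867919922) 0.03220767026131142
```

View pics/w2.png

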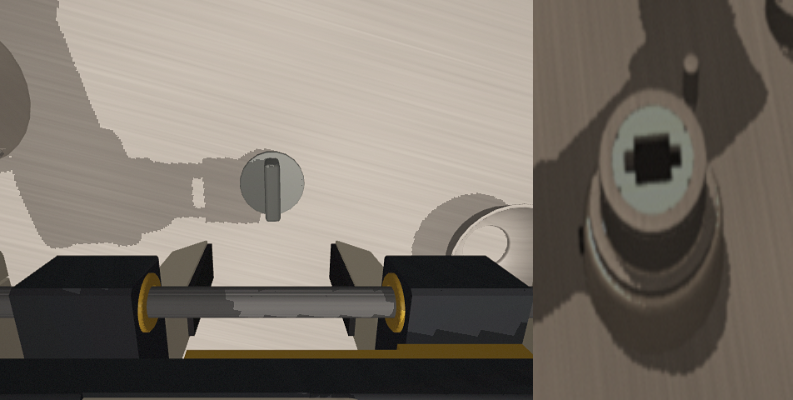

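The wrist view shows the lid's bar at about (272,188), between the jaws' lines. In the side crop the pin stands at (690,65), on its new side. Lid centre is (0.507,0.158), bar at 15.4°.

```bash
python3 - <<'E'
from h import *
print(row((.5072,.1578,.036),105.44))
E
```

```text
[1.6, 1.3, 144.2, 0.002, -0.008, -0.021]
```

Emit:
play_rows --pt "0.3 1.6 1.3 45 0 -0.008 -0.021" --pt "0.3 1.6 1.3 90 0 -0.008 -0.021" --pt "0.3 1.6 1.3 120 0.002 -0.008 -0.021" --pt "0.3 1.6 1.3 144 0.002 -0.008 -0.021" --pt "0.3 1.6 1.3 144 0.002 -0.008 -0.021" --pt "-1 1.6 1.3 144 0.002 -0.008 -0.021" --pt "-1 1.6 1.3 144 0.002 -0.008 -0.021" --pt "-1 1.6 1.3 144 0.002 -0.008 -0.021" --pt "-1 1.6 1.3 144 0.002 -0.008 -0.021" --pt "-1 1.6 1.3 144 0.002 -0.008 -0.021" --force 50

```text
clock: 9.6
position: [0.5076, 0.158, 0.0368]
ee_rot: [1.903, 2.499, 0.001]
force: [0.2, 0.1, 0.2]
width: 0.266
```

```bash
python3 - <<'E'
from h import *
st()
E
```

```text
t 9.6 pos [0.5076 0.158  0.0368] xdeg 105.43 tilt 0.05 F [0.2 0.1 0.2] M [ 0.03 -0.02 -0.06] w 0.266 q [-0.58  0.49  0.24  1.99 -0.17  0.68  1.61]
```

Emit:
play_rows --pt "-1 0 0 0 0 0 0" --pt "-1 0 0 0 0 0 0" --pt "-1 0 0 0 0 0 0" --pt "-1 0 0 0 0 0 0" --pt "-1 0 0 -40 0 0 0" --pt "-1 0 0 -80 0 0 0" --pt "-1 0 0 -120 0 0 0" --pt "-1 0 0 -160 0 0 0" --pt "-1 0 0 -160 0 0 0" --force 50

```text
clock: 10.5
position: [0.5103, 0.1588, 0.2017]
ee_rot: [1.901, 2.496, 0.013]
force: [0.4, -0.6, -0.7]
width: 0.141
```

```bash
python3 - <<'E'
from h import *
st()
for d in (83.7,):print(row((.4995,-.1736,.19),d))
w=arm.get_image("wrist");W=cloud(w);o=arm.observe()
print(o["position"])
near=np.hypot(W[...,0]-o["position"][0],W[...,1]-o["position"][1])<.045
z=W[...,2][near];z=z[np.isfinite(z)];print(np.histogram(z,bins=np.arange(0.14,.26,.008)))
m=near&(W[...,2]>.18)&(W[...,2]<.196);q=W[m][:,:2].astype(np.float32);print(len(q),cv2.minEnclosingCircle(q))
E
```

```text
t 10.5 pos [0.5103 0.1588 0.2017] xdeg 105.42 tilt 0.51 F [ 0.4 -0.6 -0.7] M [ 0.09 -0.05  0.02] w 0.141 q [-0.63  0.28  0.3   1.82 -0.09  1.05  1.54]
[-317.6, -98.9, 10.3, 0.008, -0.003, 0.379]
[0.50886764 0.15850083 0.19897642]
(array([   0,    0,    0,    0,    0,    0, 1125, 5182,  140,  151,  177,
       2425, 1328,  647]), array([0.14 , 0.148, 0.156, 0.164, 0.172, 0.18 , 0.188, 0.196, 0.204,
       0.212, 0.22 , 0.228, 0.236, 0.244, 0.252]))
1125 ((0.509853720664978, 0.15893200039863586), 0.032934971153736115)
```

Emit:
play_rows --pt "-1 -36 -11 0 0 0 0.04" --pt "-1 -72 -22 2 0 0 0.08" --pt "-1 -108 -33 4 0 0 0.12" --pt "-1 -144 -44 5 0 0 0.16" --pt "-1 -180 -55 6 0 0 0.2" --pt "-1 -216 -66 7 0 0 0.25" --pt "-1 -252 -77 8 0 0 0.3" --pt "-1 -288 -88 9 0 0 0.34" --pt "-1 -318 -99 10 0.008 -0.003 0.382" --pt "-1 -318 -99 10 0.008 -0.003 0.382"

```text
clock: 11.55
position: [0.4959, -0.1792, 0.1864]
ee_rot: [-2.35, -2.082, 0.011]
force: [-0.1, -0.6, -0.3]
width: 0.139
```

Emit:
play_rows --pt "-1 0 0 0 0 0 0" --pt "-1 0 0 0 0 0 0"

```text
clock: 11.75
position: [0.495, -0.1787, 0.1851]
ee_rot: [-2.348, -2.081, 0.013]
force: [-0.8, -0.2, -0.9]
width: 0.141
```

```bash
python3 - <<'E'
from h import *
st()
w=arm.get_image("wrist");W=cloud(w);st();o=arm.observe()
near=np.hypot(W[...,0]-o["position"][0],W[...,1]-o["position"][1])<.05
z=W[...,2][near];z=z[np.isfinite(z)];print(np.histogram(z,bins=np.arange(0.11,.22,.006)))
zf=o["position"][2]-.0055
m=near&(W[...,2]>zf-.005)&(W[...,2]<zf+.003);q=W[m][:,:2].astype(np.float32);print(len(q),cv2.minEnclosingCircle(q))
m=(np.hypot(W[...,0]-.4995,W[...,1]+.1736)<.07)&(W[...,2]>.118)&(W[...,2]<.132);q=W[m][:,:2].astype(np.float32);print(len(q),cv2.minEnclosingCircle(q),q.min(0),q.max(0))
m=(np.hypot(W[...,0]-.554,W[...,1]+.101)<.02)&(W[...,2]>.103)&(W[...,2]<.118);q=W[m][:,:2].astype(np.float32);print("pin",len(q),cv2.minEnclosingCircle(q) if len(q)else 0)
s=arm.get_image("side")
cv2.imwrite("pics/w3.png",np.hstack([cv2.resize(w["img"],(480,360)),cv2.resize(s["img"][220:400,230:390],(320,360))]))
E
```

```text
t 11.75 pos [ 0.495  -0.1787  0.1851] xdeg 83.1 tilt 0.52 F [-0.8 -0.2 -0.9] M [0.04 0.04 0.07] w 0.141 q [-0.16  0.31  0.52  1.86 -0.17  1.03  1.88]
t 11.8 pos [ 0.4954 -0.1782  0.1855] xdeg 83.16 tilt 0.48 F [-0.6 -0.1 -1.5] M [ 0.05  0.03 -0.  ] w 0.141 q [-0.16  0.31  0.52  1.86 -0.17  1.03  1.88]
(array([ 100,   96, 6773,  163,    0,    0,    0,    0,    0,    0,   64,
       6127,  144,   94,  112,  121,  133,  486]), array([0.11 , 0.116, 0.122, 0.128, 0.134, 0.14 , 0.146, 0.152, 0.158,
       0.164, 0.17 , 0.176, 0.182, 0.188, 0.194, 0.2  , 0.206, 0.212,
       0.218]))
6229 ((0.493891179561615, -0.17827507853507996), 0.03302895277738571)
8019 ((0.5002822875976562, -0.1742454618215561), 0.05196668580174446) [ 0.44862106 -0.22564301] [ 0.53713286 -0.12253401]
pin 174 ((0.5506542325019836, -0.10132355242967606), 0.007490959018468857)
```

View pics/w3.png

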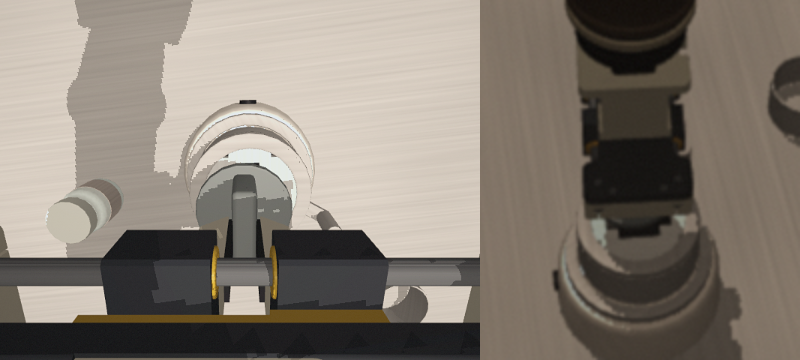

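```bash
python3 - <<'E'
from h import *
st();print(row((.5016,-.174,.167),84))
E
```

```text
t 11.85 pos [ 0.4957 -0.1781  0.1858] xdeg 83.18 tilt 0.45 F [-0.1  0.9 -1.5] M [ 0.01 -0.05  0.01] w 0.142 q [-0.16  0.31  0.52  1.85 -0.17  1.03  1.88]
[4.8, 5.5, 18.7, -0.007, 0.003, -0.014]
```

Emit:
play_rows --pt "-1 2.5 3 6 -0.007 0.003 -0.014" --pt "-1 4.8 5.5 12 -0.007 0.003 -0.014" --pt "-1 4.8 5.5 18.7 -0.007 0.003 -0.014" --pt "-1 4.8 5.5 18.7 -0.007 0.003 -0.014" --pt "-1 4.8 5.5 18.7 -0.007 0.003 -0.014"

```text
clock: 12.35
position: [0.5014, -0.174, 0.1667]
ee_rot: [-2.335, -2.102, 0.001]
force: [0.5, -0.6, -1.5]
width: 0.142
```

```bash
python3 - <<'E'
from h import *
st()
for i in range(2):
    w=arm.get_image("wrist");W=cloud(w);o=arm.observe()
    near=np.hypot(W[...,0]-o["position"][0],W[...,1]-o["position"][1])<.05
    zf=o["position"][2]-.0055
    m=near&(W[...,2]>zf-.005)&(W[...,2]<zf+.003);q=W[m][:,:2].astype(np.float32);c=cv2.minEnclosingCircle(q)
    m=(np.hypot(W[...,0]-.4995,W[...,1]+.1736)<.07)&(W[...,2]>.118)&(W[...,2]<.132);q=W[m][:,:2].astype(np.float32);d=cv2.minEnclosingCircle(q)
    print(o["position"].round(4),"lid",c,"mill",d)
st();print(row((.5016,-.174,.150),84))
E
```

```text
t 12.35 pos [ 0.5014 -0.174   0.1667] xdeg 83.99 tilt 0.05 F [ 0.5 -0.6 -1.5] M [-0.01  0.03 -0.05] w 0.142 q [-0.16  0.33  0.51  1.87 -0.19  0.98  1.9 ]
[ 0.5016 -0.1741  0.167 ] lid ((0.5005872249603271, -0.17368383705615997), 0.03292413055896759) mill ((0.5005052089691162, -0.17401465773582458), 0.05225743353366852)
[ 0.5017 -0.1742  0.1671] lid ((0.5009559988975525, -0.17388202250003815), 0.03299416974186897) mill ((0.5000269412994385, -0.1741800308227539), 0.05185038596391678)
t 12.45 pos [ 0.5017 -0.1742  0.1671] xdeg 83.97 tilt 0.04 F [ 0.7  0.6 -2.2] M [ 0.03  0.04 -0.01] w 0.144 q [-0.16  0.33  0.51  1.87 -0.19  0.99  1.9 ]
[0.2, -0.1, 17.1, 0.0, 0.001, -0.0]
```

Emit:
play_rows --pt "-1 0.2 -0.5 4 0 0 0" --pt "-1 0.2 -0.5 8 0 0 0" --pt "-1 0.2 -0.5 11 0 0 0" --pt "-1 0.2 -0.5 14 0 0 0" --pt "-1 0.2 -0.5 14 0 0 0"

```text
clock: 12.95
position: [0.5012, -0.174, 0.1529]
ee_rot: [2.335, 2.101, -0.001]
force: [-0.1, 0.1, 0.5]
width: 0.139
```

```bash
python3 -c "
from h import *
st();print(row((.5012,-.174,.139),84))"
```

```text
t 12.95 pos [ 0.5012 -0.174   0.1529] xdeg 83.97 tilt 0.04 F [-0.1  0.1  0.5] M [-0.01  0.08 -0.01] w 0.139 q [-0.15  0.35  0.5   1.89 -0.2   0.95  1.91]
[0.0, 0.0, 13.9, -0.0, 0.001, -0.001]
```

Floor contact (about 2.4 N) came at the expected height, so the lugs are in the slots. Next I push it in.

Emit:
play_rows --pt "-1 0 0 4 0 0 0" --pt "-1 0 0 8 0 0 0" --pt "-1 0 0 11 0 0 0" --pt "-1 0 0 14 0 0 0" --pt "-1 0 0 14 0 0 0" --pt "-1 0 0 14 0 0 0"

```text
clock: 13.55
position: [0.5017, -0.1743, 0.1396]
ee_rot: [2.334, 2.1, 0.001]
force: [-1.8, 0.8, 10.4]
width: 0.139
```

```bash
python3 -c "
from h import *
st()"
```

```text
t 13.55 pos [ 0.5017 -0.1743  0.1396] xdeg 83.96 tilt 0.09 F [-1.8  0.8 10.4] M [ 0.15  0.45 -0.05] w 0.139 q [-0.14  0.36  0.5   1.91 -0.21  0.92  1.92]
```

Emit:
play_rows --pt "-1 -0.1 0 1 0 0 0.1" --pt "-1 -0.2 0 1 0 0 0.2" --pt "-1 -0.3 0 1 0 0 0.3" --pt "-1 -0.4 -0.1 1 0 0 0.4" --pt "-1 -0.4 -0.1 1 0 0 0.5" --pt "-1 -0.5 -0.2 1 0 0 0.6" --pt "-1 -0.6 -0.2 1 0 0 0.7" --pt "-1 -0.6 -0.3 1 0 0 0.8" --pt "-1 -0.7 -0.3 1 0 0 0.9" --pt "-1 -0.8 -0.4 1 0 0 1.0" --force 58

```text
clock: 14.55
position: [0.5023, -0.1757, 0.1395]
ee_rot: [3.056, 0.718, 0.005]
force: [-2.0, 0.2, 11.9]
width: 0.135
```

```bash
python3 -c "
from h import *
st();print(row((.5008,-.1736,.1396),-3))"
```

```text
t 14.55 pos [ 0.5023 -0.1757  0.1395] xdeg 26.44 tilt 0.23 F [-2.   0.2 11.9] M [-0.06  0.38  0.19] w 0.135 q [-0.32  0.41  0.76  1.92 -0.34  0.94  1.06]
[-0.4, -2.5, -0.1, 0.002, -0.003, 0.514]
```

Emit:
play_rows --pt "-1 -0.3 -0.5 1 0 0 0.1" --pt "-1 -0.5 -1 1 0 0 0.2" --pt "-1 -0.7 -1.4 1 0 0 0.3" --pt "-1 -0.7 -1.4 1 0 0 0.4" --pt "-1 -0.7 -1.4 1 0 0 0.48" --pt "-1 -0.7 -1.4 1 0 0 0.5" --pt "-1 -0.7 -1.4 1 0 0 0.5"

```text
clock: 15.25
position: [0.5019, -0.1758, 0.1395]
ee_rot: [3.138, -0.062, 0.009]
force: [-1.3, -0.4, 14.0]
width: 0.139
```

```bash
python3 -c "
from h import *
st()"
```

```text
t 15.25 pos [ 0.5019 -0.1758  0.1395] xdeg -2.26 tilt 0.36 F [-1.3 -0.4 14. ] M [-0.25  0.65  0.17] w 0.139 q [-0.41  0.44  0.9   1.93 -0.42  0.96  0.65]
```

Emit:
play_rows --pt "-1 0 -0.5 0.5 0 0 0.04" --pt "-1 0 -0.5 0.5 0 0 0.07" --pt "-1 0 -0.5 0.5 0 0 0.07"

```text
clock: 15.55
position: [0.5021, -0.176, 0.1395]
ee_rot: [3.133, -0.172, 0.01]
force: [-3.9, -0.4, 11.1]
width: 0.138
```

```bash
python3 - <<'E'
from h import *
st()
w=arm.get_image("wrist");W=cloud(w);o=arm.observe();st()
z=W[...,2];n=np.hypot(W[...,0]-.5,W[...,1]+.174)<.05
for lo,hi in((.129,.139),(.168,.178),(.120,.129)):
    m=n&(z>lo)&(z<hi);q=W[m][:,:2].astype(np.float32)
    print(lo,len(q),cv2.minEnclosingCircle(q) if len(q) else 0,np.median(W[m][:,2]), cv2.minAreaRect(q) if len(q) else 0)
s=arm.get_image("side")
cv2.imwrite("pics/w4.png",np.hstack([cv2.resize(w["img"],(480,360)),cv2.resize(s["img"][220:400,230:390],(320,360))]))
E
```

```text
t 15.55 pos [ 0.5021 -0.176   0.1395] xdeg -6.27 tilt 0.41 F [-3.9 -0.4 11.1] M [-0.16  0.91  0.71] w 0.138 q [-0.42  0.45  0.92  1.93 -0.43  0.96  0.59]
t 15.6 pos [ 0.5021 -0.176   0.1395] xdeg -6.23 tilt 0.41 F [-3.4 -0.4 11.3] M [-0.19  0.92  0.69] w 0.136 q [-0.42  0.45  0.92  1.93 -0.43  0.96  0.59]
0.129 6248 ((0.5050504803657532, -0.16950584948062897), 0.03801175206899643) 0.1348841923596073 ((0.5022784471511841, -0.17249369621276855), (0.059676360338926315, 0.06322178989648819), 48.06845474243164)
0.168 3356 ((0.501432478427887, -0.1683923304080963), 0.020758751779794693) 0.17372947712355186 ((0.5016179084777832, -0.16876931488513947), (0.03804469481110573, 0.033766478300094604), 47.33186340332031)
0.12 10866 ((0.4999813139438629, -0.1739761382341385), 0.050034839659929276) 0.1266295494583678 ((0.5011703968048096, -0.15914317965507507), (0.06987741589546204, 0.09990523755550385), 85.49087524414062)
```

View pics/w4.png

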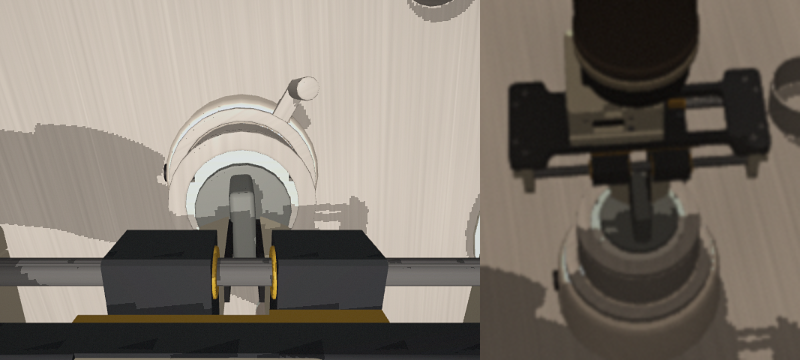

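The wrist view shows the lid in the mouth with its bar between the pads at about (242,215), and the pin at the locked side at (303,88). The moment jumped from 0.17 to 0.7 N m, so the turn is at its stop. I'll ease slightly, then check the lid's centre, bar angle and height.

Emit:
play_rows --pt "-1 -0.3 -0.7 0.8 0 0.004 -0.01" --pt "-1 -0.3 -0.7 0.8 0 0.004 -0.01" --pt "-1 -0.3 -0.7 0.8 0 0.004 -0.01"

```text
clock: 15.95
position: [0.5022, -0.176, 0.1395]
ee_rot: [3.133, -0.153, 0.018]
force: [-3.5, 0.8, 12.3]
width: 0.14
```

```bash
python3 - <<'E'
from h import *
from scipy.optimize import least_squares
st()
w=arm.get_image("wrist");W=cloud(w);st();o=arm.observe();T=R.from_rotvec(o["ee_rot"])
X=T.inv().apply((W-o["position"]).reshape(-1,3)).reshape(W.shape)
z=W[...,2];r=np.hypot(W[...,0]-.5,W[...,1]+.174)
m=(r<.037)&(z>.131)&(z<.139)&(X[...,1]>.012) | (r<.037)&(z>.131)&(z<.139)&(abs(X[...,0])>.022)
# outer rim: per-angle max radius
q=W[m][:,:2]; qd=q-[.5,-.174];a=np.degrees(np.arctan2(qd[:,1],qd[:,0]));rim=[]
for b in range(-180,180,5):
    s=qd[(a>=b)&(a<b+5)]
    if len(s)>8: rim.append(s[np.argmax(np.hypot(*s.T))])
rim=np.array(rim);rim=rim[np.hypot(*rim.T)>.029]
f=least_squares(lambda p:np.hypot(rim[:,0]-p[0],rim[:,1]-p[1])-.033,[0,0],loss="soft_l1",f_scale=.001)
print(len(rim),"lid-mouth",f.x,"resid",np.abs(f.fun).mean(),"flange z",np.median(W[m][:,2]))
m=(z>.165)&(z<.177)&(abs(X[...,0])<.012)&(X[...,1]>.010)&(X[...,1]<.035);q=W[m][:,:2].astype(np.float32)
print("bar",len(q),cv2.minAreaRect(q),"flange plane fit:")
m=(r<.03)&(z>.131)&(z<.139);q=W[m];c=np.linalg.lstsq(np.c_[q[:,:2],np.ones(len(q))],q[:,2],rcond=None)[0];print("tilt rad",np.hypot(*c[:2]))
E
```

```text
t 15.95 pos [ 0.5022 -0.176   0.1395] xdeg -5.59 tilt 0.69 F [-3.5  0.8 12.3] M [-0.18  1.03  0.61] w 0.14 q [-0.42  0.45  0.91  1.94 -0.43  0.96  0.6 ]
t 16.0 pos [ 0.5022 -0.176   0.1395] xdeg -5.6 tilt 0.69 F [-3.1 -0.3 13. ] M [-0.1   1.04  0.56] w 0.14 q [-0.42  0.45  0.91  1.94 -0.43  0.96  0.6 ]
28 lid-mouth [ 0.00103809 -0.00170421] resid 0.00034595191610281844 flange z 0.1349209651717328
bar 91 ((0.5004439949989319, -0.1865750104188919), (0.0020770076662302017, 0.012399997562170029), 87.63628387451172) flange plane fit:
tilt rad 0.011763922489033714
```

```bash
python3 -c "
from h import *
arm.sign_off();st()"
```

```text
the job is handed in; nothing more can be done
the job is handed in; nothing more can be done
```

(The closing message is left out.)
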